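# Count along the tin rack and push the tin into the third gap

## Task

With a fingertip, count along the rack's back rail from the end with the round knob: run along the rail, touching it behind the first, the second and the third gap in turn, and go no further than the third. Then push the loose tin across the bench into that third gap, fully home against the back stop, keeping it upright on the bench: never lift it, and leave everything else where it stands.

Things in the scene. Friction and masses are not known exactly. Their poses are not given: they have to be found in the camera images.
- rack: fixed steel tin rack, open to the robot, no floor: six 58 mm gaps, a to f, between seven dividers 6 mm thick (8 mm noses), 45 mm high, reaching 45 mm forward of the back stop. Origin on the bench, mid-row, at the back stop's front face; x into the rack, y along it towards a, z up; turned up to 0.12 rad. Gap centres: y = 160 (a), 96, 32 (c), -32 (d), -96, -160 mm (f). Back stop: x 0 to 20 mm, rail on top
- home_c (a point): on the bench, where the centre of a tin's underside lies when it is fully home in gap c (third from the a end): touching the back stop, 25 mm in front of it, sticking out 5 mm before the dividers. Axes as the rack's
- home_d (a point): the same point for gap d, the third gap from the f end
- knob_post: fixed steel post that ends in a round ball knob, 34 mm diameter, top 97 mm above the bench, standing at one end of the rack (rack y = +212 or -212 mm, x = 10 mm; which end varies): gaps are counted from this end. Origin at its foot
- plain_post: fixed square steel post, 22 x 22 x 66 mm, with a flat top and no knob, at the other end of the rack. Origin at its foot
- tin: the tin to be pushed: closed round metal tin with a black lid, 50 mm diameter (lid rim 51 mm), 50 mm tall, about 0.15 kg (0.1 to 0.21 kg), standing loose on the bench in front of the rack, the only tin not in a gap. Origin at the centre of its underside; its yaw means nothing
- rail_a: stretch of the rack's back rail behind gap a: fixed flat-topped steel bar, 56 mm long, 20 mm deep, separated from the next stretch by an 8 mm notch in line with the divider. Origin at the centre of its top face, 60 mm above the bench; axes as the rack's
- rail_b: stretch of the rack's back rail behind gap b: fixed flat-topped steel bar, 56 mm long, 20 mm deep, separated from the next stretch by an 8 mm notch in line with the divider. Origin at the centre of its top face, 60 mm above the bench; axes as the rack's
- rail_c: stretch of the rack's back rail behind gap c: fixed flat-topped steel bar, 56 mm long, 20 mm deep, separated from the next stretch by an 8 mm notch in line with the divider. Origin at the centre of its top face, 60 mm above the bench; axes as the rack's
- rail_d: stretch of the rack's back rail behind gap d: fixed flat-topped steel bar, 56 mm long, 20 mm deep, separated from the next stretch by an 8 mm notch in line with the divider. Origin at the centre of its top face, 60 mm above the bench; axes as the rack's
- rail_e: stretch of the rack's back rail behind gap e: fixed flat-topped steel bar, 56 mm long, 20 mm deep, separated from the next stretch by an 8 mm notch in line with the divider. Origin at the centre of its top face, 60 mm above the bench; axes as the rack's
- rail_f: stretch of the rack's back rail behind gap f: fixed flat-topped steel bar, 56 mm long, 20 mm deep, separated from the next stretch by an 8 mm notch in line with the divider. Origin at the centre of its top face, 60 mm above the bench; axes as the rack's
- tin_b: closed round metal tin with a black lid, the same as the one to be pushed, already standing home in gap b of the rack; origin at the centre of its underside; leave it
- tin_f: another such tin, already standing home in gap f of the rack; origin at the centre of its underside; leave it
- bottle: orange squeeze bottle, 60 mm diameter, 190 mm tall, standing to the left in front of the rack; origin under its centre; leave it
- ramekin: white ceramic ramekin, 72 mm diameter, 42 mm tall, standing to the right in front of the rack; origin under its centre; leave it
- jar: glass jar with a steel lid, 72 mm diameter, 100 mm tall, to the right; origin under its centre; leave it
- bowl: small steel bowl, 110 mm diameter, 50 mm tall, beside the rack to the right; origin under its centre; leave it
- mug: white mug, 80 mm diameter, 90 mm tall, beside the rack to the left; origin under its centre; leave it
- spoon: steel spoon lying on the bench to the left; leave it
There are look-alikes about, which are no part of the job. What is shaped like the knob_post but red is not meant.

How it is judged:
By the outcome, as a careful person would: the job done as asked, in the order asked, and still so for the second after the job is handed in, with the robot touching nothing.
It also fails if it takes over 64 s, if anything falls off the work surface, if the arm or the gripper's body presses on something with over 40 N, if the wrist force passes 120 N, or if a joint passes its speed limit or range.

## Robot

A 6-joint arm with a two-finger parallel gripper is mounted at the origin on the work surface. World frame = base frame: x ahead of the robot, y to its left, z up, the work surface at z = 0. Lengths are in m, angles in rad, forces in N, time in s.
With the tool pointing down it reaches from about 0.35 to 0.775 m from the base axis. Payload 7.3 kg.
Tool frame: the origin (TCP) lies between the finger pads; the fingertips stand 17 mm ahead of it and the grasp point (between the pads) lies 2 mm behind it; z points along the fingers, y is the direction in which the jaws open and shut (so a half turn about z gives the same grasp; the last joint's range is limited). The gripper opens to 92 mm and grips with 3 to 60 N. Pads are 19 mm wide; open, the fingers measure 130 mm over their backs; the gripper's body (75 mm by 190 mm) begins 47 mm behind the grasp point.
Start: joints at [-1.313, 0.342, 1.524, -0, 1.275, -0.146], TCP at [0.206, -0.483, 0.244] pointing down, gripper open.
Joint ranges: [-2.53, 2.53], [-0.77, 2.02], [0.04, 2.7], [-1, 4.14], [0.28, 2.66], [-3.11, 3.11]. Speed limits (rad/s): [2.57, 2.57, 3.14, 3.14, 3.14, 3.14].

## Interface

Orientations are given as [roll, pitch, yaw] about the fixed x, y, z axes, in that order (R = Rz(yaw) Ry(pitch) Rx(roll)).
In Python, from cell import sensors, vision, hand_in gives the robot as it stands.
- The arm moves only by the tool step_arm, never from a script. Its argument "series" is a list of rows, each a list of 5 numbers: the opening, from 0 (shut) to 1 (fully open), then the shift along the world's x, y, z each as a share of 25 mm, from -1 to 1, then the turn about the world's z as a share of 0.08 rad, from -1 to 1. A call has 1 to 12 rows; each row shifts and turns the commanded pose from where the row before left it; what a row does not reach is not made up. A row lasts 1/10 s, in which the tool goes at most 50 mm and 8.59 degrees, less where a joint would pass 70% of its speed; a pose out of reach is approached as far as the arm can. A call with a number of a shift or a turn outside -1 to 1 is refused whole. A call with a gripper value outside its range is refused whole. The fingers move at their own pace and stop on an object; "squeeze" is the grip in N (left out, the last holds). Time passes only in rows, so rows that do not move let the fingers close. It gives the time, the measured TCP pose, the force and the opening at its end, in the units of the state.
- sensors.observe(): the state, without advancing time (a new reading comes with each control period).
- vision.read_camera(name): name is "scene" or "top"; returns a dict with "pixels" (420x560x3 uint8, blue, green, red), "range_z" (420x560 float32, m along the optical axis (not along the pixel's ray), 0 where there is no reading), "camera_matrix" (3x3 intrinsics, pixels), "pose" (4x4, takes a point from camera to world coordinates). Camera axes: x right, y down, z forward; pixel columns grow to the right and rows downward; lengths in m; the calibration is good to about 2 mm. A picture is of the moment at which its call begins.
- hand_in(): hands the job in, once; it reports no verdict.
The state is a dict: "time": time; "qpos": joint angles; "qvel": joint speeds; "joint_efforts": joint torques, N m; "tool_pos": TCP position; "tool_rot": TCP orientation; "contact_force": force on the tool from outside, world axes, zero at the start; "torque": the same for the moment, N m; "opening": finger opening in m.
Only numpy, scipy, OpenCV 4.12 (cv2) and the standard library are available. Lean on these libraries where they do the work, as an engineer would, in place of code of your own. Each camera call takes 0.05 s, during which the arm holds its last target.

## Working session

There is one attempt and no reset: what is moved stays moved. The work goes in short steps, Python scripts to look and compute and a tool call to move; the robot and the scene stay as the last step left them, time stands still between calls to the robot, and variables do not carry over. Pictures are saved under pics/ and viewed, and the job is handed in when it is done.

Besides the shell and the picture viewer there is one more tool, called after "Call:" as name(argument=value, ...), one argument or row to a line, values as JSON. step_arm: Moves the arm, as the interface text tells. Its arguments: {"type":"object","properties":{"series":{"type":"array","items":{"type":"array","items":{"type":"number","minimum":-1,"maximum":1}}},"squeeze":{"type":"number"}},"required":["series"]}

```bash
mkdir -p pics; ls
python3 - <<'E'
from cell import sensors, vision
import cv2, numpy as np
for n in ("scene","top"):
    d=vision.read_camera(n); cv2.imwrite(f"pics/{n}0.png",d["pixels"]); np.savez(f"{n}0.npz",**d)
    print(n,d["camera_matrix"].round(1).tolist(),d["pose"].round(3).tolist())
print(sensors.observe())
E
```

```text
pics
scene [[386.6, 0.0, 276.5], [0.0, 386.6, 209.2], [0.0, 0.0, 1.0]] [[-0.234, 0.646, -0.727, 1.213], [0.972, 0.151, -0.179, 0.148], [-0.006, -0.748, -0.663, 0.658], [0.0, 0.0, 0.0, 1.0]]
top [[521.7, 0.0, 288.1], [0.0, 521.7, 211.0], [0.0, 0.0, 1.0]] [[-0.002, -0.988, 0.156, 0.372], [-1.0, 0.004, 0.014, -0.01], [-0.015, -0.156, -0.988, 1.208], [0.0, 0.0, 0.0, 1.0]]
{'time': 0.1, 'qpos': array([-1.31298127e+00,  3.42651641e-01,  1.52487857e+00, -1.87862023e-05,
        1.27539853e+00, -1.45993703e-01]), 'qvel': array([ 0.00099225, -0.00147943, -0.00292193, -0.00035969,  0.00102659,
       -0.00044005]), 'joint_efforts': array([ 1.95542663e-03, -4.32005382e+01, -2.44695193e+01,  7.19852443e-02,
        5.26125426e-02, -4.46739375e-05]), 'tool_pos': array([ 0.2062206 , -0.48245301,  0.24313015]), 'tool_rot': array([-3.14026817e+00, -1.76593780e-04,  4.03814129e-01]), 'contact_force': array([-0.05355196,  0.60549237,  0.10921571]), 'torque': array([ 0.06506815, -0.04922313,  0.01580074]), 'opening': 0.09202904052419589}
```

View pics/scene0.png

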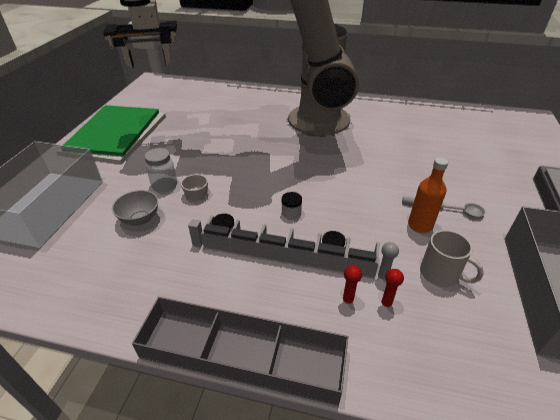

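View pics/top0.png

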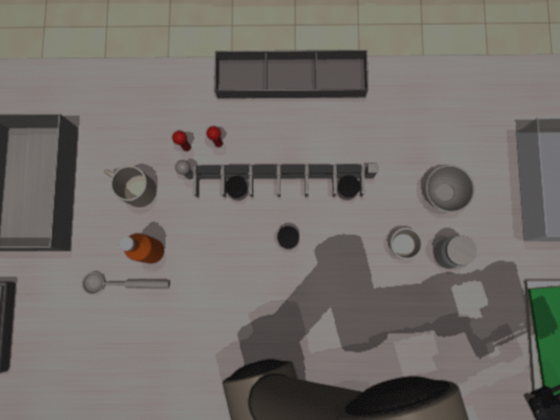

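The grey ball post stands at the rack's left end, at top (183,167) and scene (389,250). The plain square post is at the right end, top (371,169). The two red balls, top (180,138) and (214,133), are look-alikes. The loose tin is at top (288,237), and tins b and f are at (236,186) and (348,186). I'll confirm this in a crop and measure.

```bash
cat > h.py <<'E'
import numpy as np, cv2
def ray(d,u,v):
    K=d["camera_matrix"];P=d["pose"]
    r=P[:3,:3]@np.array([(u-K[0,2])/K[0,0],(v-K[1,2])/K[1,1],1.]);return P[:3,3],r
def onz(d,u,v,z):
    o,r=ray(d,u,v);return o+r*(z-o[2])/r[2]
def cloud(d):
    K=d["camera_matrix"];P=d["pose"];Z=d["range_z"];v,u=np.mgrid[:Z.shape[0],:Z.shape[1]]
    c=np.stack([(u-K[0,2])/K[0,0]*Z,(v-K[1,2])/K[1,1]*Z,Z],-1)
    return c@P[:3,:3].T+P[:3,3]
def proj(d,p):
    P=d["pose"];c=P[:3,:3].T@(np.asarray(p)-P[:3,3]);q=d["camera_matrix"]@c;return q[:2]/q[2]
E
python3 - <<'E'
import numpy as np,cv2
from h import *
t=dict(np.load("top0.npz"));s=dict(np.load("scene0.npz"))
cv2.imwrite("pics/crop_top.png",cv2.resize(np.clip(t["pixels"][110:260,160:400]*1.8,0,255).astype(np.uint8),None,fx=3.3,fy=3.3,interpolation=cv2.INTER_CUBIC))
cv2.imwrite("pics/crop_sc.png",cv2.resize(np.clip(s["pixels"][180:320,170:420]*1.5,0,255).astype(np.uint8),None,fx=3.2,fy=3.2,interpolation=cv2.INTER_CUBIC))
c=cloud(t)
print("bench z",np.median(c[260:300,190:230,2]))
# rail tops by height
m=(c[...,2]>.052)&(c[...,2]<.066)&(t["range_z"]>0)
m[:150]=0;m[200:]=0;m[:,:190]=0;m[:,380:]=0
n,l,st,ce=cv2.connectedComponentsWithStats(m.astype(np.uint8))
for i in range(1,n):
    if st[i,4]>20:print(st[i],ce[i].round(1),c[l==i].mean(0).round(4),onz(t,*ce[i],.06).round(4))
# dark lids
g=t["pixels"].max(2)
for (u,v) in((236,186),(348,186),(288,237)):
    k=((g<45)&(np.hypot(*np.mgrid[-v:420-v,-u:560-u])<16)).astype(np.uint8)
    n,l,st,ce=cv2.connectedComponentsWithStats(k);i=1+st[1:,4].argmax()
    print("lid",st[i],ce[i].round(1),onz(t,*ce[i],.05).round(4), c[v,u].round(4))
E
```

```text
bench z 0.00034568445231264455
[223 165  27  10 235] [236.3 169.7] [0.6477 0.124  0.0596] [0.6476 0.124  0.06  ]
[252 165  25  10 236] [264.1 169.3] [0.6482 0.061  0.0599] [0.6482 0.061  0.06  ]
[280 165  25  10 226] [292.5 169.2] [ 0.6482 -0.003   0.0597] [ 0.6481 -0.003   0.06  ]
[309 165  25  10 228] [321.  169.1] [ 0.6482 -0.0673  0.0597] [ 0.6482 -0.0673  0.06  ]
[337 165  25  10 223] [348.9 169.1] [ 0.6479 -0.1299  0.0598] [ 0.6478 -0.1299  0.06  ]
[367 164  11  11  49] [371.7 169.8] [ 0.6453 -0.1809  0.0622] [ 0.6458 -0.1812  0.06  ]
[196 166  25   9 222] [208.1 170. ] [0.6474 0.1878 0.06  ] [0.6474 0.1878 0.06  ]
lid [225 173  22  25 403] [235.8 186. ] [0.6123 0.1257 0.05  ] [0.6118 0.125  0.0521]
lid [338 175  23  22 399] [348.5 185.6] [ 0.612  -0.1294  0.05  ] [ 0.6112 -0.1283  0.049 ]
lid [278 226  20  22 352] [287.7 236.6] [0.4966 0.0081 0.05  ] [0.4956 0.0075 0.0507]
```

View pics/crop_top.png

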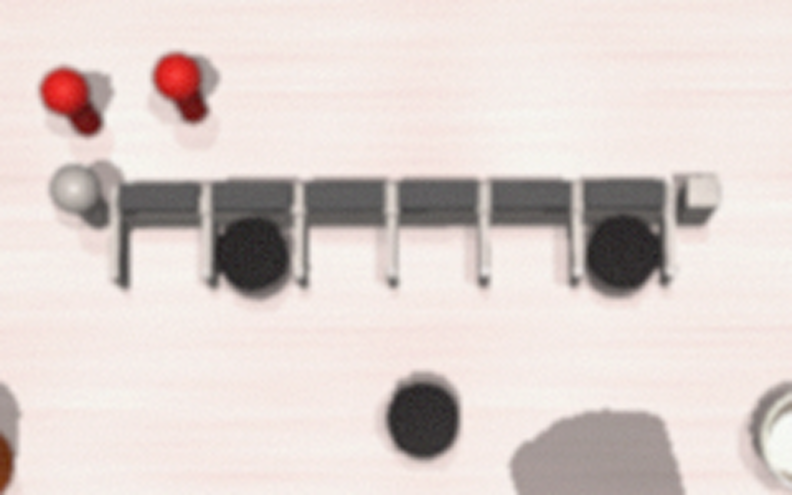

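View pics/crop_sc.png

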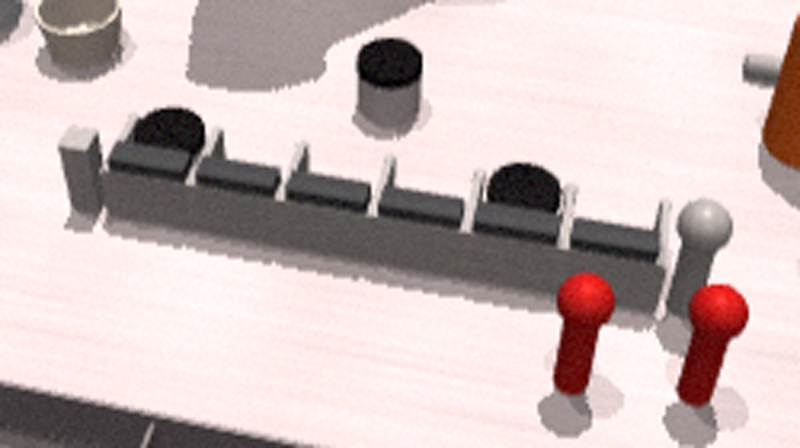

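Confirmed: the only grey ball knob is at the +y (left) end, beside gap a, so the third gap is c. It is empty, with rail_c at about (0.648, 0.061). The rack yaw is about 0, home_c is about (0.613, 0.061) and the tin is at (0.497, 0.008). Next I move above rail a with the fingers shut.

Call:
step_arm(
  series=[
    [0,0.6,0.95,0,-0.42],
    [0,0.6,0.95,0,-0.42],
    [0,0.6,0.95,0,-0.42],
    [0,0.6,0.95,0,-0.42],
    [0,0.6,0.95,0,-0.42],
    [0,0.6,0.95,0,-0.42],
    [0,0.6,0.95,0,-0.42],
    [0,0.6,0.95,0,-0.42],
    [0,0.6,0.95,0,-0.42],
    [0,0.6,0.95,0,-0.42],
    [0,0.6,0.95,0,-0.42],
    [0,0.6,0.95,0,-0.42],
  ],
  squeeze=10,
)

```text
time: 1.3
tool_pos: [0.3866, -0.1966, 0.2435]
tool_rot: [-3.141, 0.0, -0.001]
contact_force: [0.4, 0.0, -0.4]
opening: 0.0019
```

Call:
step_arm(
  series=[
    [0,0.7,0.95,0,0],
    [0,0.7,0.95,0,0],
    [0,0.7,0.95,0,0],
    [0,0.7,0.95,0,0],
    [0,0.7,0.95,0,0],
    [0,0.7,0.95,0,0],
    [0,0.7,0.95,0,0],
    [0,0.7,0.95,0,0],
    [0,0.7,0.95,0,0],
    [0,0.7,0.95,0,0],
    [0,0.7,0.95,0,0],
    [0,0.7,0.95,0,0],
  ],
)

```text
time: 2.5
tool_pos: [0.5967, 0.0883, 0.2432]
tool_rot: [3.141, 0.001, 0.001]
contact_force: [0.4, -0.3, -0.3]
opening: 0.0005
```

Call:
step_arm(
  series=[
    [0,0.42,0.78,0,0],
    [0,0.42,0.78,0,0],
    [0,0.42,0.78,0,0],
    [0,0.42,0.78,0,0],
    [0,0.4,0.78,0,0],
    [0,0,0,-0.9,0],
    [0,0,0,-0.9,0],
    [0,0,0,-0.9,0],
    [0,0,0,-0.9,0],
    [0,0,0,-0.9,0],
    [0,0,0,-0.9,0],
    [0,0,0,-0.4,0],
  ],
)

```text
time: 3.7
tool_pos: [0.6468, 0.1845, 0.0958]
tool_rot: [3.141, 0.005, 0.001]
contact_force: [-0.7, -0.2, -0.5]
opening: 0.0003
```

Run:
```python
from cell import vision
import cv2,numpy as np
a=vision.read_camera("scene")["pixels"];cv2.imwrite("pics/s1.png",cv2.resize(np.clip(a[130:330,150:450]*1.4,0,255).astype(np.uint8),None,fx=2.6,fy=2.6))
```

```text
(no output)
```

View pics/s1.png

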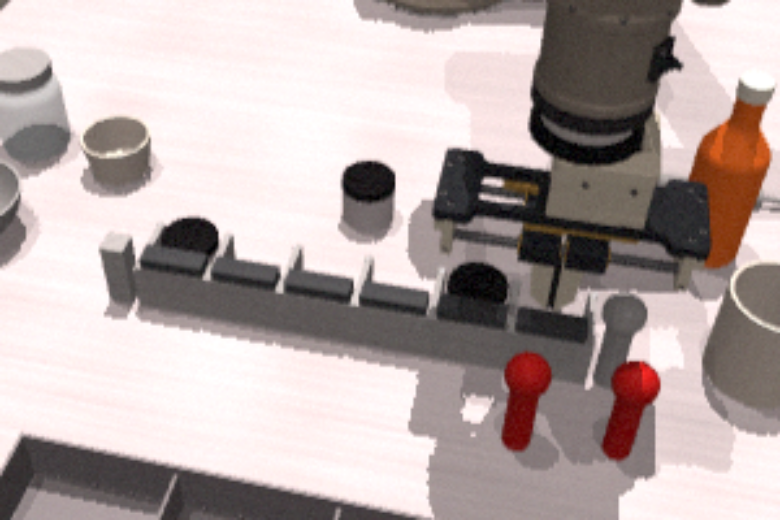

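The closed fingertips hang over rail a, near crop (555,280), clear of the knob, bottle and mug. I lower gently to touch.

Call:
step_arm(
  series=[
    [0,0.04,0.04,0,0],
    [0,0,0,-0.3,0],
    [0,0,0,-0.2,0],
    [0,0,0,0,0],
  ],
)

```text
time: 4.15
tool_pos: [0.649, 0.1857, 0.0858]
tool_rot: [3.141, 0.001, 0.001]
contact_force: [0.5, -0.3, 1.2]
opening: 0.0004
```

Call:
step_arm(
  series=[
    [0,0,0,-0.2,0],
    [0,0,0,-0.1,0],
    [0,0,0,0,0],
  ],
)

```text
time: 4.45
tool_pos: [0.649, 0.1856, 0.0782]
tool_rot: [3.141, 0.001, 0.001]
contact_force: [0.1, -0.5, -0.5]
opening: 0.0004
```

Call:
step_arm(
  series=[
    [0,0,0,-0.04,0],
    [0,0,0,0,0],
  ],
)

```text
time: 4.65
tool_pos: [0.6493, 0.1857, 0.0777]
tool_rot: [3.142, -0.0, 0.001]
contact_force: [-0.1, -0.5, 0.1]
opening: 0.0005
```

Call:
step_arm(
  series=[
    [0,0,0,-0.03,0],
    [0,0,0,0,0],
  ],
)

```text
time: 4.85
tool_pos: [0.6494, 0.1857, 0.0773]
tool_rot: [3.142, -0.0, 0.001]
contact_force: [-0.2, 0.3, 2.8]
opening: 0.0007
```

Call:
step_arm(
  series=[
    [0,0,0,-0.03,0],
    [0,0,0,0,0],
  ],
)

```text
time: 5.05
tool_pos: [0.6495, 0.1858, 0.0773]
tool_rot: [3.142, -0.001, 0.001]
contact_force: [-2.0, -1.0, 6.3]
opening: 0.0004
```

Contact on rail a at 6 N. I slide lightly to rail b.

Call:
step_arm(
  series=[
    [0,0,-0.3,0,0],
    [0,0,-0.3,0,0],
    [0,0,-0.3,0,0],
    [0,0,-0.3,0,0],
  ],
)

```text
time: 5.45
tool_pos: [0.6499, 0.1559, 0.077]
tool_rot: [-3.141, -0.002, 0.001]
contact_force: [0.1, 2.6, 3.5]
opening: 0.0005
```

Call:
step_arm(
  series=[
    [0,0,-0.3,0,0],
    [0,0,-0.3,0,0],
    [0,0,-0.3,0,0],
    [0,0,-0.3,0,0],
    [0,0,0,0,0],
  ],
)

```text
time: 5.95
tool_pos: [0.6501, 0.1248, 0.0773]
tool_rot: [-3.141, -0.002, -0.0]
contact_force: [0.8, 0.6, 6.4]
opening: 0.0005
```

On rail b at 6.4 N. On to rail c.

Call:
step_arm(
  series=[
    [0,-0.03,-0.3,0,0],
    [0,-0.03,-0.3,0,0],
    [0,0,-0.3,0,0],
    [0,0,-0.3,0,0],
    [0,0,-0.3,0,0],
    [0,0,-0.3,0,0],
    [0,0,-0.3,0,0],
    [0,0,-0.3,0,0],
    [0,0,-0.1,0,0],
    [0,0,0,0,0],
    [0,0,0,0,0],
  ],
)

```text
time: 7.05
tool_pos: [0.6485, 0.0629, 0.0773]
tool_rot: [3.142, -0.002, 0.0]
contact_force: [-0.1, 1.2, 7.3]
opening: 0.0003
```

Rail c touched behind the third gap at 7 N, and I go no further along it. I lift straight up and move behind the tin, turned for a diagonal push (yaw 0.84).

Call:
step_arm(
  series=[
    [0,0,0,0.6,0],
    [0,0,0,0.95,0],
    [0,0,0,0.95,0],
    [0,0,0,0.95,0],
    [0,0,0,0,0],
  ],
)

```text
time: 7.55
tool_pos: [0.6494, 0.0626, 0.1667]
tool_rot: [3.141, -0.007, 0.0]
contact_force: [1.0, -0.3, 1.3]
opening: 0.0005
```

Call:
step_arm(
  series=[
    [0.174,-0.75,-0.38,0,0.95],
    [0.174,-0.75,-0.38,0,0.95],
    [0.174,-0.75,-0.38,0,0.95],
    [0.174,-0.75,-0.38,0,0.95],
    [0.174,-0.75,-0.38,0,0.95],
    [0.174,-0.75,-0.38,0,0.95],
    [0.174,-0.75,-0.38,0,0.95],
    [0.174,-0.75,-0.38,0,0.95],
    [0.174,-0.75,-0.38,0,0.95],
    [0.174,-0.75,-0.38,0,0.95],
    [0.174,0,0,0,0.95],
    [0.174,0,0,0,0],
  ],
)

```text
time: 8.75
tool_pos: [0.4594, -0.0322, 0.1621]
tool_rot: [-3.141, 0.001, 0.836]
contact_force: [-0.2, -0.1, -0.2]
opening: 0.0162
```

Call:
step_arm(
  series=[
    [0.174,0,0,-0.9,0],
    [0.174,0,0,-0.9,0],
    [0.174,0,0,-0.9,0],
    [0.174,0,0,-0.9,0],
    [0.174,0,0,-0.9,0],
    [0.174,0,0,-0.6,0],
    [0.174,0,0,-0.3,0],
    [0.174,0,0,0,0],
  ],
)

```text
time: 9.55
tool_pos: [0.4598, -0.0317, 0.0265]
tool_rot: [-3.14, 0.001, 0.836]
contact_force: [-0.5, 0.2, 0.8]
opening: 0.0156
```

Run:
```python
from cell import vision
import cv2,numpy as np
a=vision.read_camera("scene")["pixels"];cv2.imwrite("pics/s2.png",cv2.resize(np.clip(a[130:290,190:430]*1.4,0,255).astype(np.uint8),None,fx=3.2,fy=3.2))
```

```text
(no output)
```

View pics/s2.png

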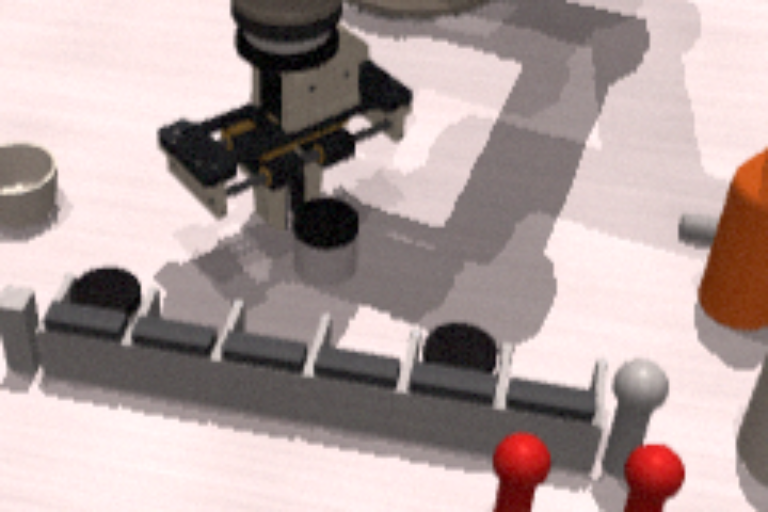

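Call:
step_arm(
  series=[
    [0.174,0.2,0.22,0,0],
    [0.174,0.2,0.22,0,0],
    [0.174,0.2,0.22,0,0],
    [0.174,0.2,0.22,0,0],
    [0.174,0.2,0.22,0,0],
    [0.174,0.2,0.22,0,0],
    [0.174,0.2,0.22,0,0],
  ],
)

```text
time: 10.3
tool_pos: [0.4957, 0.0072, 0.0275]
tool_rot: [3.142, 0.0, 0.837]
contact_force: [-1.4, -1.1, 1.1]
opening: 0.016
```

```bash
cat > lid.py <<'E'
import sys
from cell import vision
import cv2,numpy as np
from h import *
t=vision.read_camera("top");s=vision.read_camera("scene");n=sys.argv[1]
np.savez("cur_s.npz",**s)
A=cv2.resize(t["pixels"][120:280,190:390],None,fx=2.4,fy=2.4);B=cv2.resize(s["pixels"][130:290,210:380],None,fx=2.4,fy=2.4)
cv2.imwrite(f"pics/{n}.png",np.clip(np.hstack([A,B])[:, :888]*1.5,0,255).astype(np.uint8)[:, :800] if 0 else cv2.resize(np.clip(np.hstack([A,B])*1.5,0,255).astype(np.uint8),(800,346)))
E
python3 lid.py m1
```

```text
(no output)
```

View pics/m1.png

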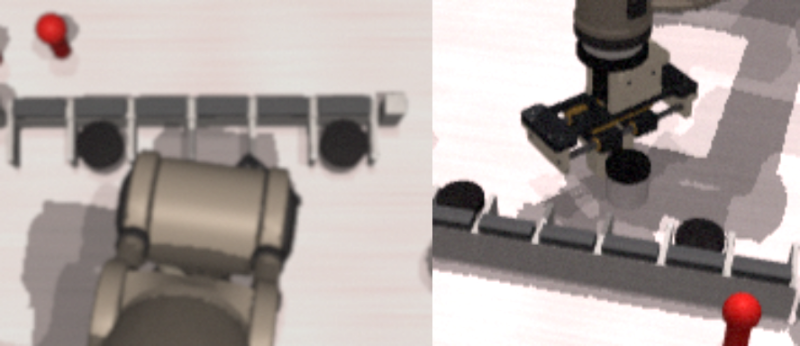

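The tin (lid at right panel (629,166)) sits in the cradle and moves with it. Continuing.

Call:
step_arm(
  series=[
    [0.174,0.2,0.22,0,0],
    [0.174,0.2,0.22,0,0],
    [0.174,0.2,0.22,0,0],
    [0.174,0.2,0.22,0,0],
    [0.174,0.15,0.18,0,0],
    [0.174,0,0,0,0],
  ],
)

```text
time: 11.0
tool_pos: [0.5197, 0.0339, 0.0275]
tool_rot: [3.141, -0.001, 0.837]
contact_force: [-0.5, -0.1, -0.8]
opening: 0.0163
```

```bash
cat > lid2.py <<'E'
import sys
from cell import vision
import cv2,numpy as np
from h import *
n=sys.argv[1]; ex,ey=float(sys.argv[2]),float(sys.argv[3])
s=vision.read_camera("scene");g=s["pixels"].max(2)
def lid(ex,ey):
    u,v=proj(s,[ex,ey,.05]).round().astype(int)
    yy,xx=np.mgrid[:420,:560];k=((g<40)&(abs(xx-u)<22)&(abs(yy-v)<18)).astype(np.uint8)
    N,l,st,ce=cv2.connectedComponentsWithStats(k);i=1+st[1:,4].argmax()
    return st[i],ce[i].round(1),onz(s,*ce[i],.05).round(4)
print("tin",*lid(ex,ey)); print("tin_b",*lid(.612,.1255)); print("tin_f",*lid(.612,-.129))
u,v=proj(s,[ex,ey,.05]).round().astype(int)
cv2.imwrite(f"pics/{n}.png",cv2.resize(np.clip(s["pixels"][v-60:v+60,u-80:u+80]*1.5,0,255).astype(np.uint8),None,fx=4,fy=4))
E
python3 lid2.py m2 .545 .061
```

```text
tin [288 197  32  27 482] [304.8 209.7] [0.5336 0.0491 0.05  ]
tin_b [322 231  23  16 272] [333.5 238.4] [0.6124 0.1271 0.05  ]
tin_f [204 214  30  23 306] [221.8 223.3] [ 0.6228 -0.1268  0.05  ]
```

View pics/m2.png

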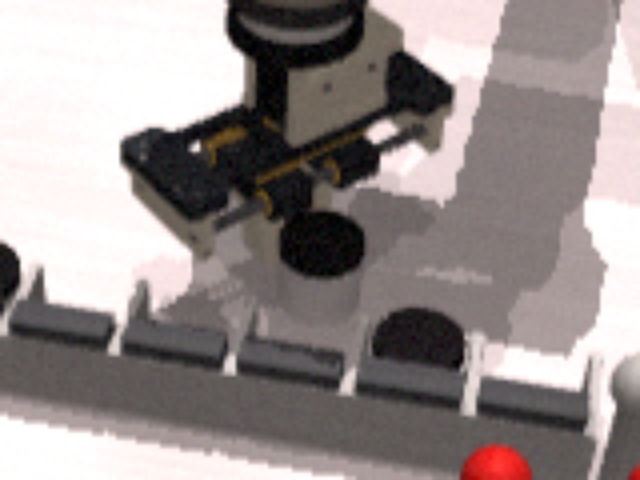

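Run:
```python
from h import *
s=dict(np.load("cur_s.npz"))
u,v=proj(s,[.545,.061,.05]).round()
print(u,v,onz(s,u-80+322/4,v-60+244/4,.05))
```

```text
309.0 214.0 [0.54958733 0.06300801 0.05      ]
```

Retreat, lift, and turn to yaw 0 behind the tin.

Call:
step_arm(
  series=[
    [0.174,-0.36,-0.4,0,0],
    [0.174,-0.36,-0.4,0,0],
    [0.174,-0.36,-0.4,0,0],
    [0.174,0,0,0.9,0],
    [0.174,0,0,0.9,0],
    [0.174,0,0,0.9,0],
    [0.174,0,0,0.9,0],
  ],
)

```text
time: 11.75
tool_pos: [0.491, 0.0022, 0.1183]
tool_rot: [-3.141, 0.0, 0.835]
contact_force: [-0.8, -0.3, 0.7]
opening: 0.0163
```

Call:
step_arm(
  series=[
    [0.174,-0.1,0.22,0,-0.95],
    [0.174,-0.1,0.22,0,-0.95],
    [0.174,-0.1,0.22,0,-0.95],
    [0.174,-0.1,0.22,0,-0.95],
    [0.174,-0.1,0.22,0,-0.95],
    [0.174,-0.1,0.22,0,-0.95],
    [0.174,-0.1,0.22,0,-0.95],
    [0.174,-0.1,0.22,0,-0.95],
    [0.174,-0.1,0.22,0,-0.95],
    [0.174,0,0.22,0,-0.95],
    [0.174,0,0,0,-0.95],
    [0.174,0,0,0,0],
  ],
)

```text
time: 12.95
tool_pos: [0.4688, 0.0574, 0.1175]
tool_rot: [3.141, 0.0, -0.001]
contact_force: [0.3, -0.2, -0.4]
opening: 0.0159
```

```bash
python3 lid2.py m3 .545 .061; python3 lid.py m3b
```

```text
tin [299 207  21  17 296] [309.  214.7] [0.5487 0.0616 0.05  ]
tin_b [322 231  23  16 271] [333.6 238.3] [0.6121 0.1271 0.05  ]
tin_f [204 214  30  23 308] [221.8 223.4] [ 0.6229 -0.1268  0.05  ]
```

View pics/m3.png

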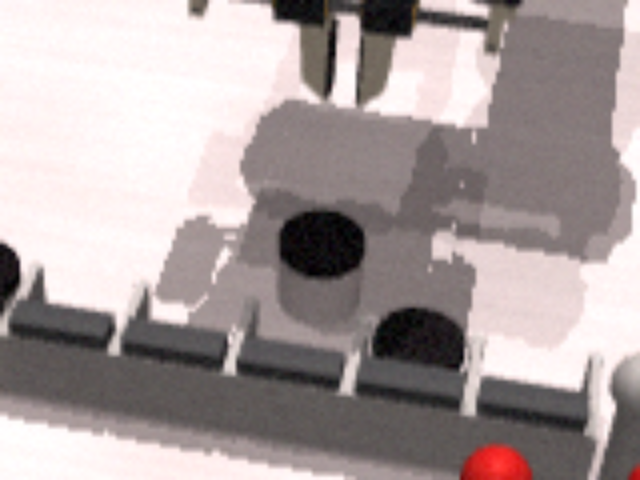

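View pics/m3b.png

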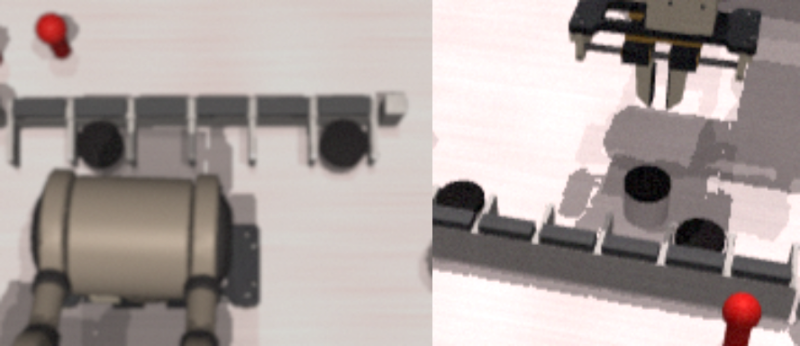

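Run:
```python
from h import *
s=dict(np.load("scene0.npz"));g=s["pixels"].max(2)
yy,xx=np.mgrid[:420,:560]
k=((g<40)&(abs(xx-291)<20)&(abs(yy-200)<14)).astype(np.uint8)
N,l,st,ce=cv2.connectedComponentsWithStats(k);i=1+st[1:,4].argmax();print(st[i],onz(s,*ce[i],.05))
c=cloud(s);m=(abs(c[...,2]-.06)<.004)&(c[...,0]>.6)&(c[...,0]<.68)&(abs(c[...,1]-.03)<.2)
n,l,st,ce=cv2.connectedComponentsWithStats(m.astype(np.uint8))
for i in range(1,n):
    if st[i,4]>20: print(st[i],onz(s,*ce[i],.06).round(4))
# divider tops: z~45mm in front of stop
for nm in("top0","scene0"):
    d=dict(np.load(nm+".npz"));c=cloud(d)
    m=(abs(c[...,2]-.045)<.005)&(c[...,0]>.592)&(c[...,0]<.63)&(c[...,1]>-.04)&(c[...,1]<.1)
    n,l,st,ce=cv2.connectedComponentsWithStats(m.astype(np.uint8))
    for i in range(1,n):
        if st[i,4]>8: print(nm,st[i],c[l==i].mean(0).round(4),c[l==i][:,0].min().round(4))
```

```text
[282 192  20  16 254] [0.505036   0.01049668 0.05      ]
[204 224  26  10 168] [ 0.6525 -0.1284  0.06  ]
[231 229  27  10 175] [ 0.6523 -0.0646  0.06  ]
[259 234  27  10 180] [ 6.523e-01 -5.000e-04  6.000e-02]
[288 238  27  12 192] [0.652 0.063 0.06 ]
[318 243  27  12 200] [0.6521 0.1263 0.06  ]
[349 248  27  12 206] [0.6519 0.1899 0.06  ]
top0 [249 179   4  16  39] [0.6108 0.0923 0.0448] 0.5945
top0 [277 179   4  16  37] [0.6104 0.0289 0.0453] 0.5939
top0 [306 179   3  16  46] [ 0.6107 -0.0356  0.0445] 0.5945
scene0 [260 224   6  11  32] [ 0.612  -0.0336  0.0435] 0.5961
scene0 [287 228   7  12  35] [0.6115 0.0304 0.0434] 0.5939
scene0 [316 233   6  11  35] [0.6116 0.0943 0.0435] 0.5964
```

In the scene frame the tin is at y 0.0616 and the centre of gap c at 0.0624, so they line up within 1 mm. I lower and push straight in.

Call:
step_arm(
  series=[
    [0.174,0,0.12,-0.9,0],
    [0.174,0,0,-0.9,0],
    [0.174,0,0,-0.9,0],
    [0.174,0,0,-0.6,0],
    [0.174,0,0,-0.3,0],
    [0.174,0.4,0,0,0],
    [0.174,0.4,0,0,0],
    [0.174,0.4,0,0,0],
    [0.174,0.25,0,0,0],
    [0.174,0.25,0,0,0],
    [0.174,0.25,0,0,0],
    [0.174,0.25,0,0,0],
  ],
)

```text
time: 14.3
tool_pos: [0.5247, 0.0613, 0.0275]
tool_rot: [3.142, 0.001, 0.001]
contact_force: [-2.5, 0.1, 0.8]
opening: 0.0155
```

Call:
step_arm(
  series=[
    [0.174,0.25,0,0,0],
    [0.174,0.25,0,0,0],
    [0.174,0.2,0,0,0],
    [0.174,0,0,0,0],
  ],
)

```text
time: 14.7
tool_pos: [0.5431, 0.0612, 0.0275]
tool_rot: [3.141, -0.001, 0.001]
contact_force: [-0.2, 0.3, -0.4]
opening: 0.016
```

```bash
python3 lid2.py m4 .575 .061
```

```text
tin [296 205  32  29 471] [310.6 219.9] [0.5655 0.0682 0.05  ]
tin_b [318 231  27  25 419] [331.8 242. ] [0.6241 0.1248 0.05  ]
tin_f [204 214  30  22 305] [221.8 223.3] [ 0.6226 -0.1268  0.05  ]
```

View pics/m4.png

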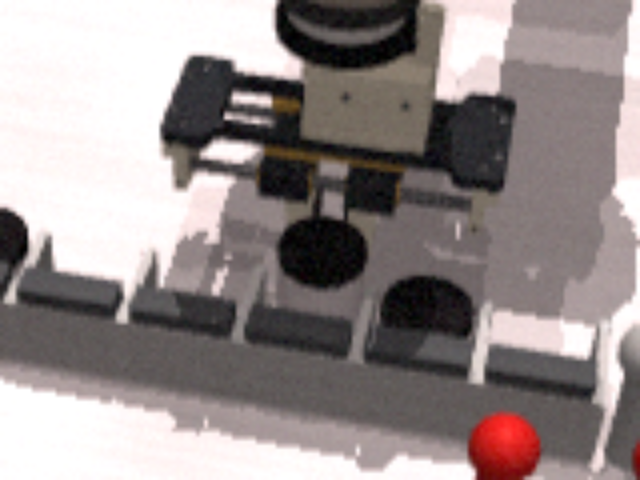

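The tin's lid (crop (323,252)) is centred between the dividers of gap c, at crop (258,290) and (368,310). The push continues, slowing near home.

Call:
step_arm(
  series=[
    [0.174,0.2,0,0,0],
    [0.174,0.2,0,0,0],
    [0.174,0.2,0,0,0],
    [0.174,0.2,0,0,0],
    [0.174,0.2,0,0,0],
    [0.174,0.1,0,0,0],
    [0.174,0.1,0,0,0],
  ],
)

```text
time: 15.45
tool_pos: [0.5722, 0.0612, 0.0274]
tool_rot: [3.141, 0.0, 0.001]
contact_force: [-2.4, -0.2, -0.3]
opening: 0.016
```

Call:
step_arm(
  series=[
    [0.174,0.06,0,0,0],
    [0.174,0.06,0,0,0],
  ],
)

```text
time: 15.65
tool_pos: [0.5751, 0.0612, 0.0275]
tool_rot: [3.142, 0.0, 0.001]
contact_force: [-1.2, 0.1, 0.0]
opening: 0.0163
```

Call:
step_arm(
  series=[
    [0.174,0.06,0,0,0],
    [0.174,0,0,0,0],
  ],
)

```text
time: 15.85
tool_pos: [0.5768, 0.0612, 0.0275]
tool_rot: [3.142, -0.0, 0.001]
contact_force: [-1.0, 0.2, 0.1]
opening: 0.0158
```

Call:
step_arm(
  series=[
    [0.174,0.06,0,0,0],
    [0.174,0,0,0,0],
  ],
)

```text
time: 16.05
tool_pos: [0.5782, 0.0612, 0.0275]
tool_rot: [3.142, -0.0, 0.001]
contact_force: [-0.7, -0.4, 0.4]
opening: 0.0158
```

Call:
step_arm(
  series=[
    [0.174,0.05,0,0,0],
    [0.174,0,0,0,0],
  ],
)

```text
time: 16.25
tool_pos: [0.5795, 0.0612, 0.0275]
tool_rot: [3.141, -0.0, 0.001]
contact_force: [-0.0, 0.8, 0.1]
opening: 0.0159
```

```bash
python3 lid2.py m5 .605 .061
```

```text
tin [288 214  37  35 638] [306.1 233.4] [0.6108 0.066  0.05  ]
tin_b [318 231  28  25 434] [331.6 242.2] [0.6247 0.1244 0.05  ]
tin_f [204 214  30  22 303] [221.9 223.3] [ 0.6226 -0.1267  0.05  ]
```

View pics/m5.png

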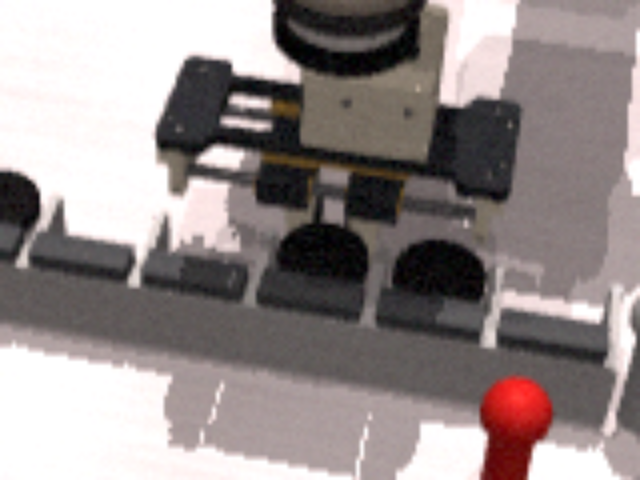

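The tin is in gap c but not yet quite home: there is no reaction force. I continue in small steps.

Call:
step_arm(
  series=[
    [0.174,0.05,0,0,0],
    [0.174,0.05,0,0,0],
  ],
)

```text
time: 16.5
tool_pos: [0.5817, 0.0612, 0.0275]
tool_rot: [3.142, 0.0, 0.001]
contact_force: [-4.7, 0.4, 0.3]
opening: 0.016
```

Call:
step_arm(
  series=[
    [0.174,0.05,0,0,0],
    [0.174,0,0,0,0],
  ],
)

```text
time: 16.7
tool_pos: [0.5818, 0.0613, 0.0274]
tool_rot: [3.141, 0.003, 0.001]
contact_force: [-5.8, 0.2, 4.3]
opening: 0.0161
```

Call:
step_arm(
  series=[
    [0.174,0.04,0,0,0],
    [0.174,0,0,0,0],
  ],
)

```text
time: 16.9
tool_pos: [0.5819, 0.0612, 0.0273]
tool_rot: [3.141, 0.005, 0.001]
contact_force: [-9.3, -0.9, 5.8]
opening: 0.0161
```

A firm stop at TCP x 0.582 with 9 N. I back off gently, lift and clear the view to verify.

Call:
step_arm(
  series=[
    [0.174,-0.1,0,0,0],
    [0.174,-0.2,0,0,0],
    [0.174,-0.5,0,0,0],
    [0.174,-0.8,0,0,0],
    [0.174,-0.8,0,0,0],
    [0.174,0,0,0.8,0],
    [0.174,0,0,0.9,0],
    [0.174,0,0,0.9,0],
    [0.174,0,0,0.9,0],
    [0.174,0,0,0.9,0],
  ],
)

```text
time: 17.9
tool_pos: [0.5243, 0.0612, 0.1386]
tool_rot: [3.141, -0.001, 0.001]
contact_force: [-0.4, -0.0, -0.3]
opening: 0.0158
```

Call:
step_arm(
  series=[
    [0.174,-0.3,-0.95,0.3,0],
    [0.174,-0.3,-0.95,0.3,0],
    [0.174,-0.3,-0.95,0.3,0],
    [0.174,-0.3,-0.95,0.3,0],
    [0.174,-0.3,-0.95,0,0],
    [0.174,-0.3,-0.95,0,0],
    [0.174,-0.3,-0.95,0,0],
    [0.174,-0.3,-0.95,0,0],
    [0.174,-0.3,-0.95,0,0],
    [0.174,0,-0.95,0,0],
    [0.174,0,-0.95,0,0],
    [0.174,0,-0.95,0,0],
  ],
)

```text
time: 19.1
tool_pos: [0.4566, -0.225, 0.1677]
tool_rot: [3.141, -0.001, 0.0]
contact_force: [-0.5, 0.2, -0.4]
opening: 0.0158
```

```bash
python3 lid.py m6
python3 - <<'E'
from cell import vision
from h import *
t=vision.read_camera("top");g=t["pixels"].max(2)
for (u,v) in((236,186),(264,186),(348,186)):
    k=((g<45)&(np.hypot(*np.mgrid[-v:420-v,-u:560-u])<16)).astype(np.uint8);k[:174]=0
    n,l,st,ce=cv2.connectedComponentsWithStats(k);i=1+st[1:,4].argmax()
    print("lid",st[i],ce[i].round(1),onz(t,*ce[i],.05).round(4), cloud(t)[v-4:v+5,u-4:u+5,2].mean().round(4))
cv2.imwrite("pics/m6t.png",cv2.resize(np.clip(t["pixels"][150:215,190:390]*1.7,0,255).astype(np.uint8),None,fx=4,fy=4,interpolation=cv2.INTER_CUBIC))
E
```

```text
lid [225 176  22  22 378] [235.7 186.2] [0.6118 0.126  0.05  ] 0.0502
lid [253 174  22  23 374] [264.1 184.7] [0.6149 0.0616 0.05  ] 0.0645
lid [338 175  23  22 389] [348.6 185.8] [ 0.6115 -0.1295  0.05  ] 0.0503
```

View pics/m6t.png

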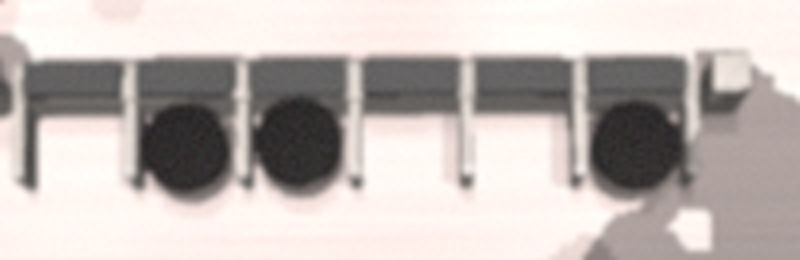

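View pics/m6.png

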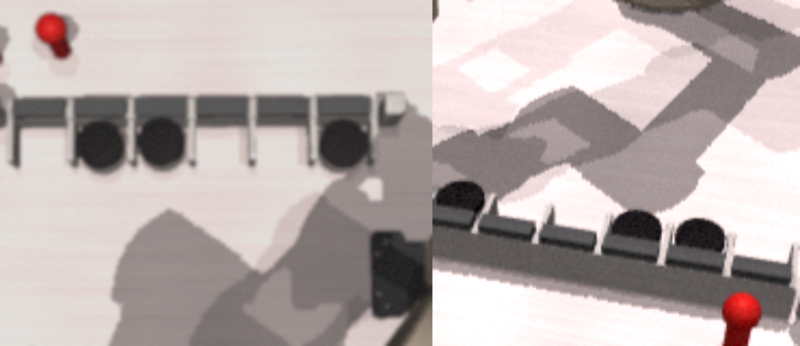

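The lid in gap c reads higher than its neighbours (0.0645 against 0.050), so I check whether it is tilted.

Run:
```python
from cell import vision
from h import *
for nm in("top","scene"):
    t=vision.read_camera(nm);c=cloud(t);g=t["pixels"].max(2)
    for n,y in(("b",.125),("c",.061),("f",-.129)):
        m=(np.hypot(c[...,0]-.613,c[...,1]-y)<.02)&(c[...,2]>.03)
        p=c[m];A=np.c_[p[:,:2]-[.613,y],np.ones(len(p))]
        s=np.linalg.lstsq(A,p[:,2],rcond=None)[0]
        print(nm,n,len(p),"z",np.percentile(p[:,2],[5,50,95]).round(4),"slope,z0",s.round(4))
    cv2.imwrite(f"pics/m7{nm}.png",cv2.resize(np.clip((t["pixels"][160:210,215:295] if nm=="top" else t["pixels"][200:260,270:350])*1.7,0,255).astype(np.uint8),None,fx=8,fy=8,interpolation=cv2.INTER_CUBIC))
```

```text
top b 235 z [0.0468 0.0501 0.0537] slope,z0 [0.0044 0.0039 0.0501]
top c 239 z [0.0467 0.0503 0.054 ] slope,z0 [-0.0089 -0.0138  0.0503]
top f 239 z [0.0466 0.0503 0.0537] slope,z0 [-0.0163 -0.013   0.0502]
scene b 184 z [0.0473 0.049  0.0505] slope,z0 [ 0.005  -0.0002  0.0489]
scene c 175 z [0.0473 0.0489 0.0507] slope,z0 [-0.0078  0.0065  0.049 ]
scene f 156 z [0.0469 0.0487 0.0504] slope,z0 [0.0058 0.0029 0.0487]
```

View pics/m7scene.png

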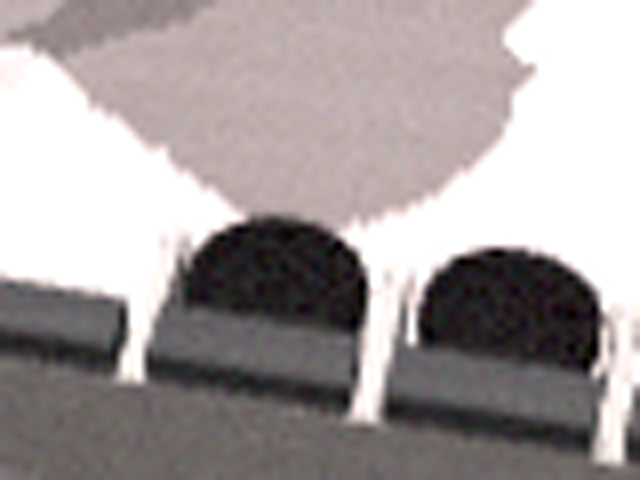

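View pics/m7top.png

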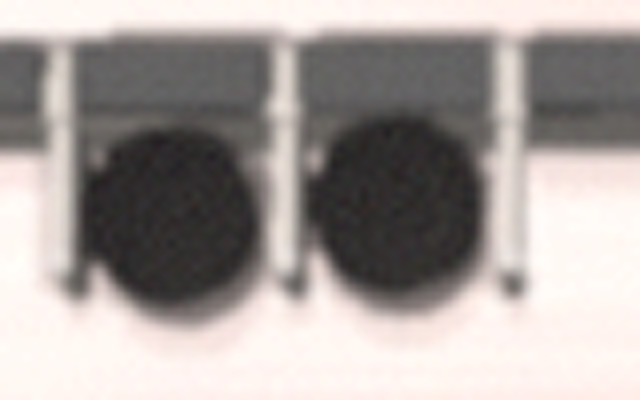

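The 0.0645 was a range outlier. Fitted lid planes in both views show the tin in gap c level (slope under 0.02) at 50 mm, like its neighbours, and slightly deeper than they are, against the stop. Tins b and f have not moved. Handing in.

```bash
python3 -c "
from cell import hand_in,sensors
print(sensors.observe()['time']);print(hand_in())"
```

```text
19.35
the job is handed in; nothing more can be done
None
```

The tin is home in gap c, the third gap from the round-knob end, and I handed the job in at 19.4 s.

- **Counting:** The grey ball knob stands at the a end. With the fingers shut, I slid a fingertip along the rail from a to b to c. The force was about 6 N at a, 6.4 N at b and 7.3 N at c. I lifted off at c and went no further.
- **Pushing:** I pushed the tin diagonally until it was in line with gap c, then straight in until it stopped firmly against 9 N.
- **Final position:** The top view puts the tin at about (0.615, 0.062), upright and level at 50 mm, and about 3 mm deeper than tins b and f. Those two stayed within 1 mm of where they started.
- **Checks that disagreed:** One height reading gave 64 mm for the lid. Fitting the lid surface in both cameras gave 49–50 mm, so I put it down to stray range pixels. The scene camera also reads about 4 mm (rails) to 8 mm (tin) further out in x than the top camera. I allowed for this by lining up the tin and the gap within one view.
- **Not measured:** I did not measure the bottle, ramekin, jar, bowl, mug and spoon again at the end. The arm felt no contact with anything besides the rail, and the tin with the stop behind it.

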